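Tip the offcuts and clip the tray up

TASK

Empty the hinged tray: swing it up by its bar handle until it stands upright against the post and all four steel offcuts have slid into the scrap box. Then take the sprung clip off the log rack and push it down over the top edge of the post and the tray's ear together, so that its jaw closes on both, upright and fully home, and holds the tray up. Leave the bottle, cup, jar and hammer where they are.

Things in the scene. Friction and masses are not known exactly. Their poses are not given: they have to be found in the camera images.
- station: Fixed tipping station. Origin on the table under the middle of the hinge line, z up, x from tray to scrap box. Grey open box: x 0 to 160, y -74 to 74 mm, walls 4 mm thick, 68 mm high (60 at the hinge side). Clip post: upright steel plate beside the box, x 4.5 to 8.5, y 76 to 122, z 0 to 193 mm. Two legs under the tray, x -80, y +-45 mm.
- tray (a joint): Angle of the aluminium tip tray: 0 = level, reaching away from the box; 1.57 (stop) = upright. Turns freely about station y through hinge, 0.28 kg; past about 1.5 it stays up by its weight, else falls back. Floor 124 mm wide, 110 mm long from the hinge line, 4 mm thick, underside in the plane of the hinge; walls 22 mm high at the sides and handle end, none at the hinge end.
- hinge (a point): Middle of the tray's hinge line, 78 mm above the table; the line runs along the station's y axis.
- tray_handle (a point): Middle of the tray's handle, a round steel bar 10 mm thick and 60 mm long, parallel to the hinge line, 148 mm from it and 12 mm above the plane of the tray's underside. 33 mm free gap between bar and tray wall. It can turn between the finger pads.
- tray_ear (a point): Middle of the outer (handle-end) edge of the tray's ear: a flat plate 4 mm thick that sticks out of the tray's +y side, 62 to 108 mm in y, 60 to 115 mm from the hinge line. With the tray up it lies against the tray side of the post (0.5 mm gap), tops level.
- post_top (a point): Where the clip goes: top edge of the post and raised ear (8.5 mm thick together), mid-thickness and mid-width (y) of the part shared by both, which is 32 mm wide (+-16 mm). 193 mm above the table. Axes as the station.
- box_in (a point): Centre of the scrap box's floor, inside. Inner size 152 x 140 mm. Axes as the station.
- rack: Fixed round log slice 124 mm across and 48 mm high with an upright steel strip in its middle on which the clip is parked: 8 mm thick (x), 60 mm long (y), top edge 120 mm above the table. Origin on the table at its centre, z up.
- clip: Loose steel spring clip like a big clothes peg, jaw down, grey grips up, 80 g. Origin on its pivot (pin 12 mm thick; this frame leans with the -x half when squeezed), z up, y along the pivot, x across the jaw. Jaw plates 22 mm wide, down to 42 mm below the pivot. Grips end in round bars 44 mm above it, 58 mm apart over the outsides, 26 mm wide.
- clip_arm (a joint): Opening of the clip's jaw: -0.1 = shut on nothing, about 0 = gripping 8 mm, 0.6 = grips squeezed to 30 mm over their outsides (takes about 13 N), jaw tips about 32 mm apart. Fully home, the pin rests on the edge of what is gripped, pivot 6 mm above it.
- chunk_a: Loose dark steel offcut, block 26 x 20 x 18 mm, origin at the centre of its underside.
- chunk_b: Loose dark steel offcut, block 22 x 22 x 22 mm, origin at the centre of its underside.
- chunk_c: Loose dark steel offcut, round slug 24 mm across and 20 mm high, origin at the centre of its underside.
- chunk_d: Loose dark steel offcut, block 28 x 18 x 16 mm, origin at the centre of its underside.
- oil: Bystander: standing grey bottle, 60 mm across, 200 mm high, origin under its centre.
- tin: Bystander: open steel cup, 66 mm across, 85 mm high, origin under its centre.
- jar: Bystander: low glass jar, 60 mm across, 70 mm high, origin under its centre.
- hammer: Bystander: hammer lying on the bench, 240 mm long along its x, origin under its middle.
There are look-alikes about, which are no part of the job. Of the things that look like the clip, the largest one is meant.

How it is judged:
On the way, in this order (a step that is already met when the one before it is completed fails the run):
1. The tray stands upright and all four offcuts are in the scrap box (value of joint tray above 1.53 rad and x of chunk_a in the frame of box_in between -0.076 and 0.076 m and y of chunk_a in the frame of box_in between -0.07 and 0.07 m and z of each of chunk_a, chunk_b, chunk_c, chunk_d in the frame of box_in below 0.055 m and x of chunk_b in the frame of box_in between -0.076 and 0.076 m and y of chunk_b in the frame of box_in between -0.07 and 0.07 m and x of chunk_c in the frame of box_in between -0.076 and 0.076 m and y of chunk_c in the frame of box_in between -0.07 and 0.07 m and x of chunk_d in the frame of box_in between -0.076 and 0.076 m and y of chunk_d in the frame of box_in between -0.07 and 0.07 m), for 0.2 s.
2. The clip has been taken off the rack with its jaw squeezed open (horizontal distance between clip and rack above 0.1 m and value of joint clip_arm above 0.25 rad), for 0.1 s.
At the end, for the whole second after the job is handed in: Tray up (over 1.53 rad); 4 offcuts in the box; clip released, at rest, gripping post and ear (over 2 N): pivot within 8 mm of post_top across, -20 to 22 mm along y, at most 16 mm above the edge, tilt under 0.25, clip_arm -0.06 to 0.15 (all of step 1 and x of clip in the frame of post_top between -0.008 and 0.008 m and y of clip in the frame of post_top between -0.02 and 0.022 m and z of clip in the frame of post_top between -0.004 and 0.016 m and angle between clip's own z axis and vertical below 0.25 rad and value of joint clip_arm between -0.06 and 0.15 rad and contact force between clip and station above 2 N and linear speed of clip below 0.02 m/s); the robot touches nothing.
It fails at once if The bottle is pushed or knocked more than 30 mm (distance of oil from where it was at the start of the episode above 0.03 m).
It fails at once if The cup is pushed or knocked more than 30 mm (distance of tin from where it was at the start of the episode above 0.03 m).
It fails at once if The jar is pushed or knocked more than 30 mm (distance of jar from where it was at the start of the episode above 0.03 m).
It fails at once if The hammer is pushed or knocked more than 30 mm (distance of hammer from where it was at the start of the episode above 0.03 m).
It also fails if it takes over 61 s, if anything falls off the work surface, if the arm or the gripper's body presses on something with over 40 N, if the wrist force passes 120 N, or if a joint passes its speed limit or range.

ROBOT

A 6-joint arm with a two-finger parallel gripper is mounted at the origin on the work surface. World frame = base frame: x ahead of the robot, y to its left, z up, the work surface at z = 0. Lengths are in m, angles in rad, forces in N, time in s.
With the tool pointing down it reaches from about 0.35 to 0.85 m from the base axis. Payload 8.1 kg.
Tool frame: the origin (TCP) lies at the very end of the fingers, on their centre line; the grasp point (between the pads) lies 19 mm behind it; z points along the fingers, y is the line along which they close (so a half turn about z gives the same grasp; the last joint's range is limited). The gripper opens to 93 mm and grips with 3 to 60 N. Pads are 15 mm wide; open, the fingers measure 128 mm over their backs; the gripper's body (75 mm by 188 mm) begins 65 mm behind the grasp point.
Start: joints at [-1.429, 0.13, 1.488, -0, 1.523, -0.085], TCP at [0.135, -0.585, 0.193] pointing down, gripper open.
Joint ranges: [-2.96, 2.96], [-0.89, 2.26], [0.02, 2.5], [-1.34, 4.48], [0, 2.73], [-2.66, 2.66]. Speed limits (rad/s): [2.39, 2.39, 2.79, 3.14, 3.14, 3.14].

INTERFACE

Orientations are given as a rotation vector (axis times angle).
In Python, from plant import read_state, eyes, workorder gives the robot as it stands. The module is installed in compiled form; this text tells all that it offers.
- The arm moves only by the tool play_rows, never from a script. Its argument "targets" is one flat list of numbers, 4 for each row, row after row: the shift along the tool's x, y, z in cm, then the turn about the tool's z in degrees. In form: [dx, dy, dz, roll, dx, dy, dz, roll, ...]. A call has 1 to 8 rows; each row is the pose to reach, as a shift and turn from the pose commanded when the call began, along the tool's axes at that moment; what a row does not reach only later rows make up. A row lasts 1/12 s, in which the tool goes at most 41.7 mm and 7.16 degrees, less where a joint would pass 70% of its speed; a pose out of reach is approached as far as the arm can. A call with a gripper value outside its range is refused whole. "grip" is the finger opening in cm, from 0 to 9.3, set as the call begins (left out, the last holds). The fingers move at their own pace and stop on an object; "grip_force" is the grip in N (left out, the last holds). Time passes only in rows, so rows that repeat a pose let the fingers close. It gives the time, the measured TCP pose, the force, the opening and the grip force at its end, in the units of the state.
- read_state(): the state, without advancing time (a new reading comes with each control period).
- eyes.read_camera(name): name is "scene" or "top"; returns a dict with "image" (480x640x3 uint8, red, green, blue), "vfov" (degrees; the focal length in pixels is half the picture's height over the tangent of half this angle, whatever the lens; pixels are square), "cx", "cy" (the principal point, pixels), "cam_to_world" (4x4, takes a point from camera to world coordinates). Camera axes: x right, y up, looking along -z (the intrinsics and any distortion apply to the point x, -y, -z); pixel columns grow to the right and rows downward; lengths in m; the calibration is good to about 2 mm. A picture is of the moment at which its call begins. There is no depth.
- workorder.close_job(): hands the job in; it is judged then, once.
The state is a dict: "t": time; "q": joint angles; "dq": joint speeds; "joint_torque": joint torques, N m; "tool_pos": TCP position; "orientation": TCP orientation; "force": force on the tool from outside, world axes, zero at the start; "wrist_torque": the same for the moment, N m; "opening": finger opening in m; "gripper_force": force on a finger pad.
Only numpy, scipy, OpenCV 4.12 (cv2) and the standard library are available. Lean on these libraries where they do the work, as an engineer would, in place of code of your own. Each camera call takes 0.05 s, during which the arm holds its last target. There are 200 camera calls.

## Working session

There is one attempt and no reset: what is moved stays moved. The work goes in short steps, Python scripts to look and compute and a tool call to move; the robot and the scene stay as the last step left them, time stands still between calls to the robot, and variables do not carry over. Pictures are saved under pics/ and viewed, at most 10 in all, crops included, and the job is handed in when it is done.

Besides the shell and the picture viewer there is one more tool, called after "Emit:" by a JSON object that holds its "name" and its "arguments". play_rows: Moves the arm, as the interface text tells. Its arguments: {"type":"object","properties":{"targets":{"type":"array"},"grip":{"type":"number"},"grip_force":{"type":"number"}},"required":["targets"]}

```bash
mkdir -p pics; cat > h.py <<'E'
import numpy as np, cv2
from plant import read_state, eyes, workorder
from scipy.spatial.transform import Rotation as R
def snap(n,f=None):
    c=eyes.read_camera(n)
    if f: cv2.imwrite('pics/'+f,c['image'][:,:,::-1])
    c['f']=240/np.tan(np.radians(c['vfov'])/2); return c
def ray(c,u,v):
    M=np.array(c['cam_to_world']); d=M[:3,:3]@np.array([(u-c['cx'])/c['f'],-(v-c['cy'])/c['f'],-1]); return M[:3,3],d/np.linalg.norm(d)
def onz(c,u,v,z):
    o,d=ray(c,u,v); return o+d*(z-o[2])/d[2]
def proj(c,p):
    M=np.array(c['cam_to_world']); q=M[:3,:3].T@(np.asarray(p)-M[:3,3]); return np.array([c['cx']-c['f']*q[0]/q[2], c['cy']+c['f']*q[1]/q[2]])
E
python3 - <<'E'
from h import *
for n in('scene','top'):
    c=snap(n,n+'0.png'); print(n,{k:v for k,v in c.items() if k!='image'})
print(read_state())
E
```

```text
scene {'vfov': 51.577356094388584, 'cx': 325.7903094918972, 'cy': 237.19954079020704, 'cam_to_world': array([[ 0.72999079, -0.50372625,  0.46192348,  1.06437601],
       [ 0.68342974,  0.5440349 , -0.48677491, -0.54510112],
       [-0.00610119,  0.67103345,  0.74140197,  0.97183922],
       [ 0.        ,  0.        ,  0.        ,  1.        ]]), 'f': np.float64(496.7143105437616)}
top {'vfov': 56.607278258733544, 'cx': 309.3830718532219, 'cy': 238.41783536506395, 'cam_to_world': array([[ 0.01213845,  0.99796464, -0.06260379,  0.49602301],
       [-0.99969733,  0.0134517 ,  0.02059851,  0.00493046],
       [ 0.02139871,  0.06233481,  0.99782587,  1.14629419],
       [ 0.        ,  0.        ,  0.        ,  1.        ]]), 'f': np.float64(445.6605568312949)}
{'t': 0.1, 'q': array([-1.42938860e+00,  1.31090185e-01,  1.48919298e+00,  2.36877246e-05,
        1.52296872e+00, -8.53945767e-02]), 'dq': array([-0.00064701, -0.00205245, -0.00324255,  0.00053707, -0.00015142,
        0.0002143 ]), 'joint_torque': array([ 6.65238640e-04, -5.61343360e+01, -4.93096089e+01,  7.69859366e-02,
        2.91145529e-02, -6.95069730e-05]), 'tool_pos': array([ 0.13487341, -0.58407428,  0.19177724]), 'orientation': array([-3.11976576e+00, -3.55307585e-01,  3.58152115e-05]), 'force': array([-0.44718804,  0.52943362, -1.06093843]), 'wrist_torque': array([-0.0029865 ,  0.01207596, -0.02357599]), 'gripper_force': 0.0, 'opening': 0.09314422083220317}
```

View pics/scene0.png

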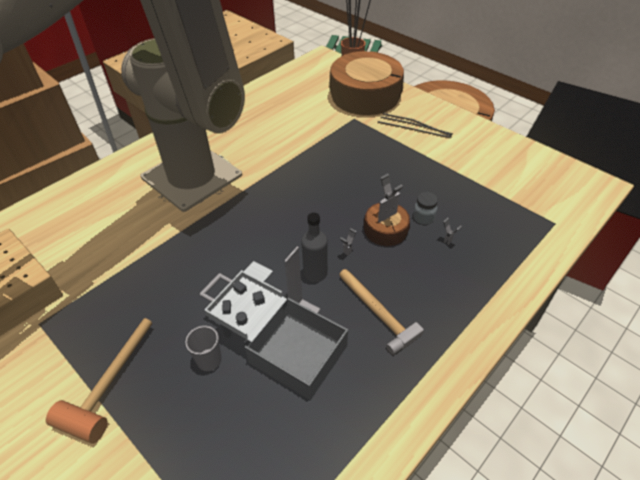

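View pics/top0.png

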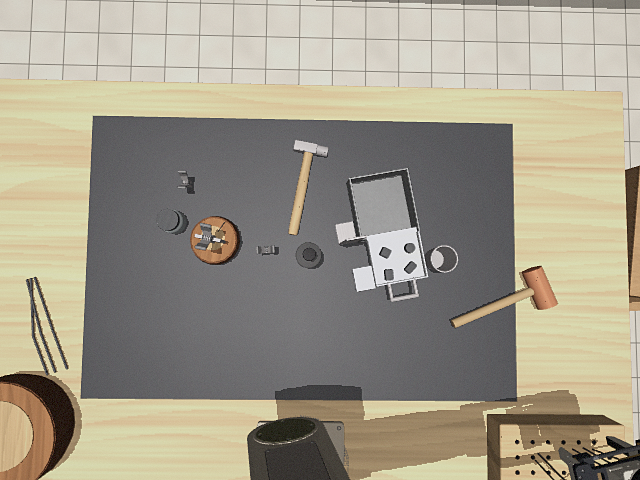

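```bash
python3 - <<'E'
import cv2,numpy as np
s=cv2.imread('pics/scene0.png');t=cv2.imread('pics/top0.png')
def z(i,x,y,w,h): return cv2.resize(i[y:y+h,x:x+w],(400,300),interpolation=cv2.INTER_CUBIC)
cv2.imwrite('pics/z0.png',np.vstack([np.hstack([z(s,195,240,160,120),z(s,340,160,133,100)]),np.hstack([z(t,310,165,187,140),z(t,150,165,133,100)])]))
E
```

```text
(no output)
```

View pics/z0.png

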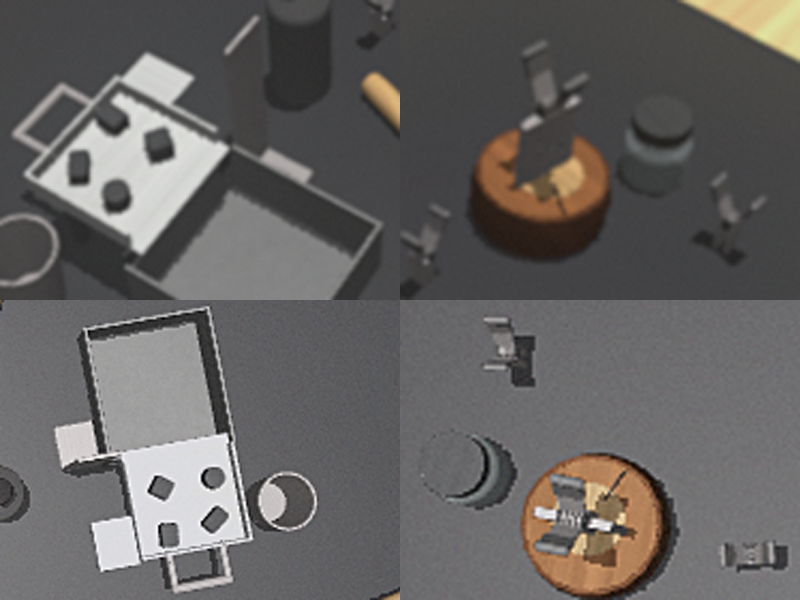

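Top view (composite, scale 2.14): box far rim corners ≈(82,332),(212,308). Handle bar ≈(203,583), post ≈(60–120,463) and tray hinge side ≈(122,450)–(228,435). The clip sits on the strip, with grip bars ≈(568,483),(556,548). The two look-alikes are smaller and off the rack.

```bash
python3 - <<'E'
from h import *
t=snap('top');s=snap('scene')
T=lambda X,Y:(310+X*.4675,165+(Y-300)*.4667)
TR=lambda X,Y:(150+(X-400)*.3325,165+(Y-300)/3)
S=lambda X,Y:(195+X*.4,240+Y*.4)
SR=lambda X,Y:(340+(X-400)*.3325,160+Y/3)
P=lambda n,c,uv,z:print(n,(1000*onz(c,*uv,z)).round(0)[:2])
P('boxFL',t,T(82,330),.068);P('boxFR',t,T(210,308),.068)
P('trayhandleR corner',t,T(252,541),.100);P('trayhandleL',t,T(140,560),.1)
P('barL',t,T(170,590),.09);P('barR',t,T(233,578),.09)
P('earL',t,T(97,570),.08);P('ear TL',t,T(93,520),.08)
P('S bar a',s,S(15,133),.09);P('S bar b',s,S(62,86),.09)
P('S box far corner',s,S(380,225),.068);P('S tray wall corner near',s,S(28,175),.1);P('S tray wall corner ear',s,S(118,78),.1)
P('S posttop a',s,S(228,52),.193);P('S posttop b',s,S(258,18),.193)
P('T posttop L',t,T(58,467),.193);P('T posttop R',t,T(122,457),.193)
P('strip S a',s,SR(520,130),.12);P('strip S b',s,SR(580,97),.12)
P('strip T a',t,TR(535,513),.12);P('strip T b',t,TR(615,528),.12)
P('grip T far',t,TR(568,482),.168);P('grip T near',t,TR(556,549),.168)
P('grip S far',s,SR(575,85),.170);P('grip S near',s,SR(537,46),.170)
# log: orange mask circle in top
h=cv2.cvtColor(t['image'],cv2.COLOR_RGB2HSV); m=cv2.inRange(h,(5,90,60),(20,255,255)); m[:,:185]=0;m[:,245:]=0;m[:205]=0;m[275:]=0
p=np.argwhere(m)[:,::-1].astype(np.float32);c,r=cv2.minEnclosingCircle(p);print(c,r);P('log',t,c,.04)
g=cv2.inRange(h,(0,0,0),(180,255,60));
for n,px in(('oil',(309,255)),('tin',(443,259)),('jar',(171,221)),('hamend',(293,233)),('hamhead',(311,149))):P(n,t,px,dict(oil=.2,tin=.085,jar=.07).get(n,.02))
E
```

```text
boxFL [ 711. -111.]
boxFR [ 739. -258.]
trayhandleR corner [ 473. -297.]
trayhandleL [ 451. -173.]
barL [ 418. -208.]
barR [ 432. -278.]
earL [ 439. -128.]
ear TL [ 494. -123.]
S bar a [ 428. -271.]
S bar b [ 417. -210.]
S box far corner [ 713. -113.]
S tray wall corner near [ 478. -293.]
S tray wall corner ear [ 454. -174.]
S posttop a [ 564. -135.]
S posttop b [556. -93.]
T posttop L [547. -74.]
T posttop R [ 558. -139.]
strip S a [555. 187.]
strip S b [566. 252.]
strip T a [562. 247.]
strip T b [552. 186.]
grip T far [582. 212.]
grip T near [533. 220.]
grip S far [584. 214.]
grip S near [533. 230.]
(213.35647583007812, 239.6731719970703) 23.73024559020996
log [559. 220.]
oil [520. -14.]
tin [ 518. -338.]
jar [601. 317.]
hamend [580.  23.]
hamhead [797. -20.]
```

```bash
cat >> h.py <<'E'
def st(x,y,z=0,yaw=10.8,h=(.5679,-.2144)):
    a=np.radians(yaw); return np.array([h[0]+x*np.cos(a)-y*np.sin(a),h[1]+x*np.sin(a)+y*np.cos(a),z])
def to(p,yawx):  # tool-frame cm & roll to reach TCP p with tool x at yawx deg
    s=read_state(); M=R.from_rotvec(s['orientation']).as_matrix(); d=M.T@(np.asarray(p)-s['tool_pos'])*100
    y=np.degrees(np.arctan2(M[1,0],M[0,0])); return np.r_[d,-((yawx-y+180)%360-180)].round(2)
E
python3 - <<'E'
from h import *
print(to(st(-.148,0,.16),100.8),read_state()['tool_pos'])
E
```

```text
[ 35.72 -26.86   3.24 -87.8 ] [ 0.13487375 -0.58425309  0.19207216]
```

Emit:
{"name": "play_rows", "arguments": {"targets": [35.7, -26.9, 0, -87.8, 35.7, -26.9, 0, -87.8, 35.7, -26.9, 0, -87.8, 35.7, -26.9, 0, -87.8, 35.7, -26.9, 0, -87.8, 35.7, -26.9, 0, -87.8, 35.7, -26.9, 0, -87.8, 35.7, -26.9, 0, -87.8], "grip": 2.6, "grip_force": 20}}

```text
t: 0.87
tool_pos: [0.35, -0.3275, 0.1928]
orientation: [2.563, 1.816, 0.0]
force: [1.1, 0.4, 0.0]
opening: 0.0442
gripper_force: 0.0
```

```bash
python3 - <<'E'
from h import *
print(to(st(-.148,0,.16),100.8),read_state()['tool_pos'])
E
```

```text
[ 10.46   4.     3.28 -30.17] [ 0.35004269 -0.32751707  0.19275168]
```

Emit:
{"name": "play_rows", "arguments": {"targets": [10.5, 4.0, 3.3, -30.2, 10.5, 4.0, 3.3, -30.2, 10.5, 4.0, 3.3, -30.2, 10.5, 4.0, 3.3, -30.2, 10.5, 4.0, 3.3, -30.2, 10.5, 4.0, 3.3, -30.2]}}

```text
t: 1.37
tool_pos: [0.4225, -0.243, 0.1593]
orientation: [-2.005, -2.418, 0.0]
force: [-0.8, -1.0, 0.3]
opening: 0.0263
gripper_force: 0.0
```

```bash
python3 - <<'E'
from h import *
t=snap('top');s=snap('scene')
z=lambda c,x,y,w,h: cv2.resize(c['image'][y:y+h,x:x+w,::-1],(400,400),interpolation=cv2.INTER_CUBIC)
cv2.imwrite('pics/z1.png',np.hstack([z(t,350,220,100,100),z(s,180,220,120,120)]))
print(to(st(-.148,0,.071),100.8),read_state()['tool_pos'])
E
```

```text
[ 0.17  0.06  8.87 -0.41] [ 0.42222785 -0.2439315   0.15967113]
```

View pics/z1.png

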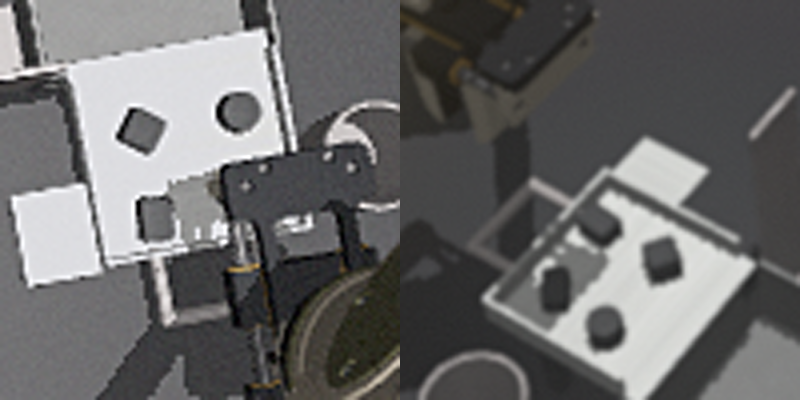

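The open fingers are over the handle bar (left crop ≈(200,315)), and the tray and chunks haven't moved. Next I lower the fingers and close them.

Emit:
{"name": "play_rows", "arguments": {"targets": [0.1, 0.1, 3, -0.4, 0.1, 0.1, 5.5, -0.4, 0.1, 0.1, 7.5, -0.4, 0.1, 0.1, 8.8, -0.4, 0.1, 0.1, 8.8, -0.4, 0.1, 0.1, 8.8, -0.4]}}

```text
t: 1.97
tool_pos: [0.4224, -0.2429, 0.0714]
orientation: [-2.002, -2.419, 0.0]
force: [0.1, -0.1, 0.1]
opening: 0.026
gripper_force: 0.0
```

Emit:
{"name": "play_rows", "arguments": {"targets": [0, 0, 0, 0, 0, 0, 0, 0, 0, 0, 0, 0, 0, 0, 0, 0, 0, 0, 0, 0, 0, 0, 0, 0], "grip": 0.6, "grip_force": 20}}

```text
t: 2.47
tool_pos: [0.4233, -0.2429, 0.0721]
orientation: [2.0, 2.422, 0.0]
force: [0.5, -0.4, -0.4]
opening: 0.0061
gripper_force: 0.0
```

```bash
python3 - <<'E'
from h import *
s=read_state();print(s['tool_pos'],s['force'],s['opening'],s['gripper_force'])
M=R.from_rotvec(s['orientation']).as_matrix();print(M.round(3)); print(to(st(-.148,0,.071),100.8))
# arc in tool axes (y=+station x, z=-up) from th=0
for d in range(0,94,4):
    a=np.radians(d);print(d,'y %.1f z %.1f'%(100*(-.148*np.cos(a)+.012*np.sin(a)+.148),-100*(.148*np.sin(a)+.012*np.cos(a)-.012)),end='; ')
E
```

```text
[ 0.42331462 -0.24288996  0.07210805] [ 0.47051842 -0.41903567 -0.38169599] 0.006097714240275762 0.0
[[-0.189  0.982  0.001]
 [ 0.982  0.189 -0.   ]
 [-0.     0.    -1.   ]]
[ 0.09 -0.06  0.11  0.09]
0 y 0.0 z -0.0; 4 y 0.1 z -1.0; 8 y 0.3 z -2.0; 12 y 0.6 z -3.1; 16 y 0.9 z -4.0; 20 y 1.3 z -5.0; 24 y 1.8 z -5.9; 28 y 2.3 z -6.8; 32 y 2.9 z -7.7; 36 y 3.5 z -8.5; 40 y 4.2 z -9.2; 44 y 5.0 z -9.9; 48 y 5.8 z -10.6; 52 y 6.6 z -11.2; 56 y 7.5 z -11.7; 60 y 8.4 z -12.2; 64 y 9.4 z -12.6; 68 y 10.4 z -13.0; 72 y 11.4 z -13.2; 76 y 12.4 z -13.5; 80 y 13.4 z -13.6; 84 y 14.4 z -13.6; 88 y 15.5 z -13.6; 92 y 16.5 z -13.5;
```

```bash
python3 - <<'E'
from h import *
t=snap('top');s=snap('scene')
z=lambda c,x,y,w,h: cv2.resize(c['image'][y:y+h,x:x+w,::-1],(400,400),interpolation=cv2.INTER_CUBIC)
cv2.imwrite('pics/z2.png',np.hstack([z(t,350,220,100,100),z(s,180,240,80,80)]))
E
```

```text
(no output)
```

View pics/z2.png

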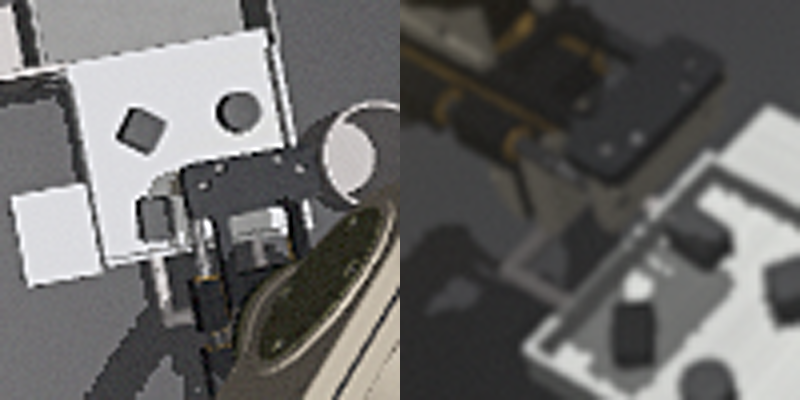

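```bash
python3 - <<'E'
from h import *
t=snap('top');s=snap('scene')
S=read_state();M=R.from_rotvec(S['orientation']).as_matrix();p=S['tool_pos']
def im(c,x,y,w,k,mark):
    i=cv2.resize(c['image'][y:y+w,x:x+w,::-1],(400,400),interpolation=cv2.INTER_CUBIC)
    i=np.clip(255*(i/255.)**.5,0,255).astype(np.uint8)
    if mark:
      for q,col in((p,(0,0,255)),(p-.019*M[:,2],(0,255,0)),(st(-.148,.03,.09),(255,0,0)),(st(-.148,-.03,.09),(255,0,0))):
        u=(proj(c,q)-[x,y])*400/w; cv2.circle(i,tuple(int(v) for v in u),3,col,-1)
    return i
cv2.imwrite('pics/z3.png',np.hstack([im(s,185,255,60,1,0),im(s,185,255,60,1,1)]))
E
```

```text
(no output)
```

View pics/z3.png

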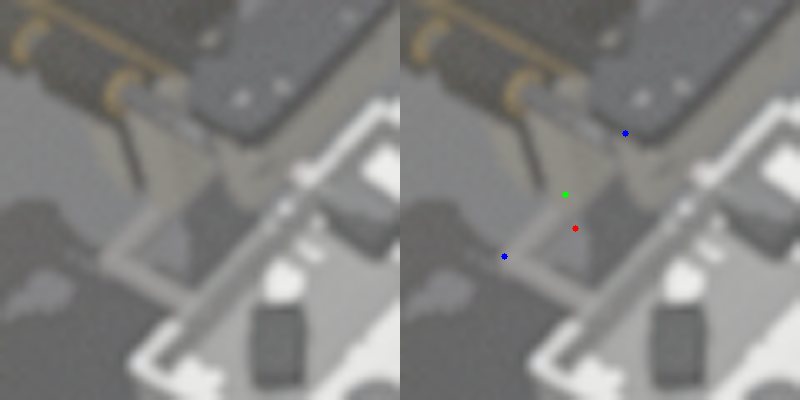

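```bash
python3 - <<'E'
from h import *
s=snap('scene')
p=np.array([.42223,-.24393,.15967])
print('tcp at z1',proj(s,p),'84mm up',proj(s,p+[0,0,.084]),'fingers +-13',proj(s,p+[.0128,.0025,0]),proj(s,p-[.0128,.0025,0]))
i=s['image'].astype(int)
print('now tcp',proj(s,read_state()['tool_pos']))
x=cv2.imread('pics/z1.png')[:,400:]
for Y in range(60,300,12): print(Y,[int(x[Y,X].sum()/3) for X in range(50,190,8)])
E
```

```text
tcp at z1 [203.21111483 264.60626889] 84mm up [195.18690866 237.86268945] fingers +-13 [207.93336673 267.15825332] [198.53109691 262.0771084 ]
now tcp [211.30348163 289.28856831]
60 [35, 50, 47, 32, 52, 51, 49, 55, 48, 51, 69, 43, 30, 60, 73, 71, 71, 70]
72 [53, 54, 67, 51, 36, 43, 51, 53, 52, 46, 32, 45, 70, 72, 72, 71, 69, 70]
84 [35, 42, 64, 61, 80, 55, 45, 32, 33, 31, 60, 73, 73, 71, 69, 70, 68, 70]
96 [30, 35, 73, 78, 73, 59, 71, 81, 71, 72, 72, 71, 71, 69, 70, 70, 71, 70]
108 [30, 34, 55, 77, 76, 69, 74, 77, 64, 69, 72, 69, 69, 70, 69, 70, 70, 71]
120 [43, 45, 43, 72, 77, 71, 71, 68, 75, 61, 68, 70, 70, 70, 71, 70, 70, 70]
132 [59, 58, 63, 74, 77, 75, 62, 43, 42, 42, 63, 70, 70, 70, 71, 71, 71, 70]
144 [70, 70, 70, 70, 71, 64, 44, 43, 45, 44, 57, 71, 71, 69, 69, 71, 70, 71]
156 [69, 69, 70, 69, 69, 71, 44, 44, 44, 43, 58, 70, 71, 71, 70, 71, 71, 71]
168 [70, 69, 70, 70, 70, 70, 43, 45, 45, 43, 58, 72, 72, 71, 72, 72, 72, 71]
180 [70, 71, 70, 69, 69, 69, 44, 45, 45, 43, 120, 122, 70, 67, 71, 72, 71, 73]
192 [70, 69, 70, 69, 70, 71, 49, 42, 61, 91, 80, 112, 160, 157, 104, 69, 95, 146]
204 [69, 69, 70, 71, 70, 71, 55, 80, 89, 66, 46, 71, 69, 77, 127, 180, 128, 73]
216 [70, 70, 69, 70, 68, 73, 89, 80, 52, 46, 48, 71, 71, 75, 168, 97, 77, 83]
228 [70, 69, 71, 68, 84, 88, 67, 46, 46, 45, 46, 70, 97, 108, 70, 118, 124, 49]
240 [65, 70, 73, 90, 80, 68, 56, 45, 45, 47, 49, 157, 88, 71, 97, 201, 222, 142]
252 [48, 45, 58, 78, 95, 90, 62, 43, 45, 60, 91, 73, 78, 117, 163, 114, 111, 116]
264 [44, 46, 44, 44, 46, 65, 90, 94, 90, 83, 66, 140, 205, 156, 102, 114, 116, 114]
276 [43, 45, 43, 45, 46, 44, 51, 95, 75, 73, 99, 190, 49, 49, 49, 82, 117, 111]
288 [44, 46, 45, 45, 42, 120, 127, 70, 79, 111, 116, 102, 49, 51, 49, 75, 112, 154]
```

```bash
python3 - <<'E'
from h import *
i=snap('scene')['image']
f=lambda X,Y:i[int(255+Y*.15),int(185+X*.15)]
for n,a in dict(patch=(168,245),patch2=(178,225),tan=(160,150),tan2=(245,170),floor=(60,170),dark=(215,215),dark2=(160,320),bar=(150,215),bar2=(185,180)).items(): print(n,f(*a))
s=read_state();print(s['opening'],s['tool_pos'],s['t'])
E
```

```text
patch [70 70 72]
patch2 [64 64 65]
tan [80 77 70]
tan2 [81 77 71]
floor [68 69 69]
dark [44 45 45]
dark2 [92 93 92]
bar [92 89 88]
bar2 [73 71 65]
0.005625049072846473 [ 0.42307998 -0.24277323  0.07170691] 2.7667
```

Emit:
{"name": "play_rows", "arguments": {"targets": [0, 0, 0, 0, 0, 0, 0, 0, 0, 0, 0, 0, 0, 0, 0, 0, 0, 0, 0.5, 0, 0, 0, 1.0, 0, 0, 0, 1.5, 0, 0, 0, 1.5, 0], "grip": 2.6}}

```text
t: 3.43
tool_pos: [0.4222, -0.2421, 0.055]
orientation: [-1.999, -2.42, 0.0]
force: [-0.5, -0.1, 0.2]
opening: 0.0261
gripper_force: 0.0
```

Emit:
{"name": "play_rows", "arguments": {"targets": [0, 0, 0, 0, 0, 0, 0, 0, 0, 0, 0, 0, 0, 0, 0, 0, 0, 0, 0, 0, 0, 0, 0, 0], "grip": 0.6}}

```text
t: 3.93
tool_pos: [0.4261, -0.2423, 0.0578]
orientation: [1.997, 2.419, 0.006]
force: [12.7, 4.1, -2.6]
opening: 0.0093
gripper_force: 20.0
```

Emit:
{"name": "play_rows", "arguments": {"targets": [0, 0.5, 0, 0, 0, 0.5, 0, 0, 0, 0.5, 0, 0, 0, 0.5, 0, 0, 0, 0.5, 0.5, 0, 0, 0.5, 1.0, 0, 0, 0.5, 1.4, 0, 0, 0.5, 1.4, 0], "grip": 2.6}}

```text
t: 4.6
tool_pos: [0.4271, -0.2413, 0.0413]
orientation: [-1.999, -2.42, 0.0]
force: [-0.1, -0.1, -0.4]
opening: 0.0261
gripper_force: 0.0
```

Emit:
{"name": "play_rows", "arguments": {"targets": [0, 0, 0, 0, 0, 0, 0, 0, 0, 0, 0, 0, 0, 0, 0, 0, 0, 0, 0, 0, 0, 0, 0, 0], "grip": 0.6}}

```text
t: 5.1
tool_pos: [0.4259, -0.2423, 0.0426]
orientation: [-1.999, -2.42, 0.004]
force: [-10.5, -1.5, 4.6]
opening: 0.0091
gripper_force: 20.0
```

```bash
python3 - <<'E'
from h import *
t=snap('top');s=snap('scene');S=read_state();print(S['tool_pos'],S['force'],S['opening'])
p=S['tool_pos']
def im(c,x,y,w,mark):
    i=cv2.resize(c['image'][y:y+w,x:x+w,::-1],(400,400),interpolation=cv2.INTER_CUBIC)
    i=np.clip(255*(i/255.)**.5,0,255).astype(np.uint8)
    if mark:
      for q,col in((p,(0,0,255)),(p+[0,0,.019],(0,255,0)),(st(-.148,.03,.09),(255,0,0)),(st(-.148,-.03,.09),(255,0,0))):
        u=(proj(c,q)-[x,y])*400/w; cv2.circle(i,tuple(int(v) for v in u),2,col,-1)
    return i
cv2.imwrite('pics/z4.png',np.hstack([im(t,350,220,100,1),im(s,180,240,90,1)]))
E
```

```text
[ 0.42591948 -0.24224485  0.04263122] [-10.67498234  -1.3785993    5.0752781 ] 0.009259910036004437
```

View pics/z4.png

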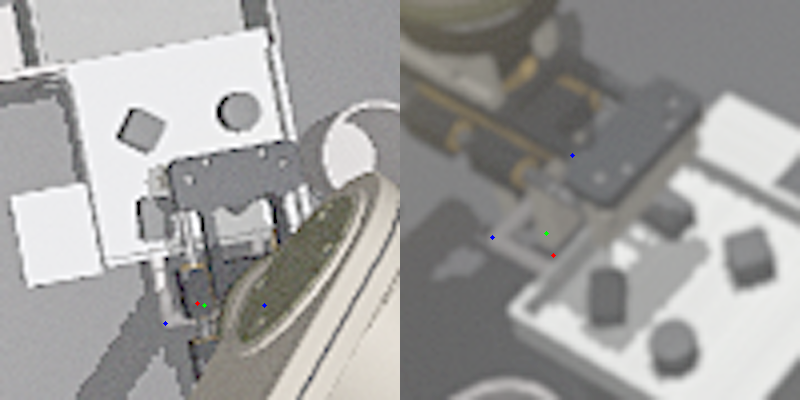

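Emit:
{"name": "play_rows", "arguments": {"targets": [0, 0, 0, 0, 0, 0, 0, 0, 0, 0, 0, 0, 0, -0.1, -0.5, 0, 0, -0.1, -0.9, 0, 0, -0.1, -0.9, 0], "grip": 2.6}}

```text
t: 5.7
tool_pos: [0.4279, -0.2425, 0.0531]
orientation: [1.999, 2.421, 0.0]
force: [-0.7, 0.1, 0.9]
opening: 0.026
gripper_force: 0.0
```

Emit:
{"name": "play_rows", "arguments": {"targets": [0, 0, 0, 0, 0, 0, 0, 0, 0, 0, 0, 0, 0, 0, 0, 0, 0, 0, 0, 0, 0, 0, 0, 0], "grip": 0.6}}

```text
t: 6.2
tool_pos: [0.4259, -0.2421, 0.0516]
orientation: [-2.0, -2.421, 0.002]
force: [-5.5, -0.7, 4.8]
opening: 0.0094
gripper_force: 20.0
```

Emit:
{"name": "play_rows", "arguments": {"targets": [0, 0, -0.5, 0, 0, 0.1, -1.0, 0, 0, 0.2, -1.5, 0, 0, 0.3, -2.0, 0, 0, 0.45, -2.6, 0, 0, 0.6, -3.1, 0, 0, 0.75, -3.6, 0, 0, 0.9, -4.0, 0]}}

```text
t: 6.87
tool_pos: [0.4344, -0.2405, 0.092]
orientation: [-1.999, -2.42, 0.003]
force: [-7.8, -2.5, 1.5]
opening: 0.0094
gripper_force: 20.0
```

Emit:
{"name": "play_rows", "arguments": {"targets": [0, 0.2, -0.5, 0, 0, 0.4, -1.0, 0, 0, 0.65, -1.45, 0, 0, 0.9, -1.9, 0, 0, 1.15, -2.35, 0, 0, 1.4, -2.8, 0, 0, 1.7, -3.25, 0, 0, 2.0, -3.7, 0]}}

```text
t: 7.53
tool_pos: [0.4532, -0.2369, 0.1292]
orientation: [-1.999, -2.419, 0.005]
force: [-12.6, -2.2, 6.2]
opening: 0.0092
gripper_force: 20.0
```

Emit:
{"name": "play_rows", "arguments": {"targets": [0, 0.3, -0.4, 0, 0, 0.6, -0.8, 0, 0, 0.95, -1.15, 0, 0, 1.3, -1.5, 0, 0, 1.7, -1.85, 0, 0, 2.1, -2.2, 0, 0, 2.5, -2.55, 0, 0, 2.9, -2.9, 0]}}

```text
t: 8.2
tool_pos: [0.4828, -0.2315, 0.1599]
orientation: [-2.0, -2.421, 0.003]
force: [-12.6, 0.0, 11.1]
opening: 0.0089
gripper_force: 20.0
```

Emit:
{"name": "play_rows", "arguments": {"targets": [0, 0.4, -0.3, 0, 0, 0.8, -0.6, 0, 0, 1.25, -0.85, 0, 0, 1.7, -1.1, 0, 0, 2.15, -1.35, 0, 0, 2.6, -1.6, 0, 0, 3.1, -1.8, 0, 0, 3.6, -2.0, 0]}}

```text
t: 8.87
tool_pos: [0.5197, -0.2243, 0.1795]
orientation: [2.0, 2.421, 0.0]
force: [-3.9, 0.2, 2.9]
opening: 0.0092
gripper_force: 20.0
```

```bash
python3 - <<'E'
from h import *
S=read_state();print(S['tool_pos'],S['force'],S['opening'])
print('relative to bar start',R.from_rotvec(S['orientation']).as_matrix().T@(S['tool_pos']-[.4259,-.2421,.0516])*100)
E
```

```text
[ 0.51971302 -0.22427392  0.17952414] [-3.93576654  0.20144539  2.87582981] 0.0092329331561044
relative to bar start [ -0.02938257   9.55757346 -12.78609772]
```

Emit:
{"name": "play_rows", "arguments": {"targets": [0, 0.5, -0.2, 0, 0, 1.0, -0.4, 0, 0, 1.5, -0.5, 0, 0, 2.0, -0.6, 0, 0, 2.5, -0.75, 0, 0, 3.0, -0.85, 0, 0, 3.5, -0.95, 0, 0, 4.0, -1.0, 0]}}

```text
t: 9.53
tool_pos: [0.5591, -0.2166, 0.1876]
orientation: [-2.0, -2.422, 0.0]
force: [-0.9, -0.5, -1.3]
opening: 0.0092
gripper_force: 20.0
```

Emit:
{"name": "play_rows", "arguments": {"targets": [0, 0.5, 0, 0, 0, 1.0, 0, 0, 0, 1.5, 0, 0, 0, 2.0, 0, 0, 0, 2.4, 0, 0, 0, 2.7, 0, 0, 0, 2.9, 0, 0, 0, 2.9, 0, 0]}}

```text
t: 10.2
tool_pos: [0.5831, -0.2119, 0.1872]
orientation: [-1.998, -2.416, 0.009]
force: [-21.5, -1.6, 9.8]
opening: 0.0093
gripper_force: 20.0
```

```bash
python3 - <<'E'
from h import *
t=snap('top');s=snap('scene');S=read_state();print(S['t'],S['tool_pos'],S['force'],S['opening'])
print('rel',R.from_rotvec(S['orientation']).as_matrix().T@(S['tool_pos']-[.4259,-.2421,.0516])*100)
z=lambda c,x,y,w: cv2.resize(c['image'][y:y+w,x:x+w,::-1],(400,400),interpolation=cv2.INTER_CUBIC)
cv2.imwrite('pics/z5.png',np.hstack([z(t,320,150,130),z(s,200,210,160)]))
E
```

```text
10.3 [ 0.58310769 -0.21193222  0.18723885] [-21.49789912  -2.71948084   9.90549437] 0.009248696830203585
rel [  0.03726113  15.89162144 -13.69954333]
```

View pics/z5.png

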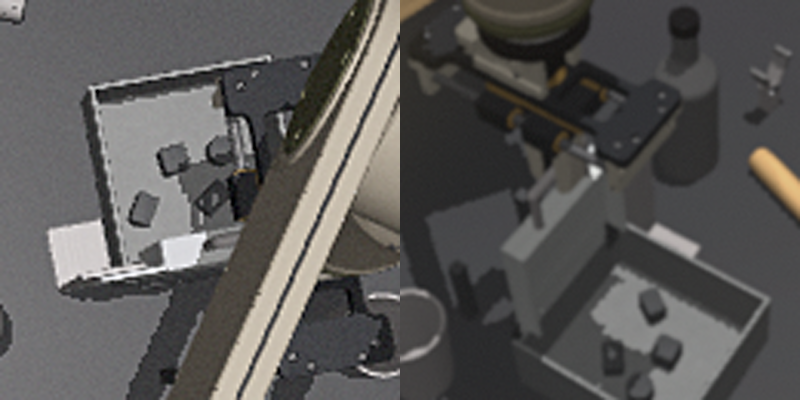

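Four offcuts are in the box (left crop ≈(173,160),(220,150),(145,210),(212,198)) and the tray stands upright against the post. I release it, rise, and go to the clip.

Emit:
{"name": "play_rows", "arguments": {"targets": [0, 0, 0, 0, 0, -0.2, 0, 0, 0, -0.2, 0, 0, 0, -0.2, 0, 0, 0, -0.2, -3, 0, 0, -0.2, -6, 0, 0, -0.2, -10, 0, 0, -0.2, -10.5, 0], "grip": 2.6}}

```text
t: 10.97
tool_pos: [0.5877, -0.2124, 0.3013]
orientation: [1.993, 2.414, 0.005]
force: [0.8, -0.8, 2.2]
opening: 0.026
gripper_force: 0.0
```

```bash
python3 - <<'E'
from h import *
print(to([.56,.219,.29],80.6),read_state()['tool_pos'])
E
```

```text
[42.89  5.43  0.91 20.31] [ 0.58774351 -0.21236861  0.30125851]
```

Emit:
{"name": "play_rows", "arguments": {"targets": [42.9, 5.4, 0.5, 20.3, 42.9, 5.4, 0.5, 20.3, 42.9, 5.4, 0.5, 20.3, 42.9, 5.4, 0.5, 20.3, 42.9, 5.4, 0.5, 20.3, 42.9, 5.4, 0.5, 20.3, 42.9, 5.4, 0.5, 20.3, 42.9, 5.4, 0.5, 20.3], "grip": 8.5}}

```text
t: 11.63
tool_pos: [0.5635, 0.1215, 0.2892]
orientation: [2.396, 2.032, 0.002]
force: [0.7, -0.2, -0.1]
opening: 0.0747
gripper_force: 0.0
```

```bash
python3 - <<'E'
from h import *
t=snap('top');s=snap('scene')
cv2.imwrite('pics/t_up.png',t['image'][:,:,::-1])
print(to([.56,.219,.22],80.6),read_state()['tool_pos'])
E
```

```text
[ 9.17 -1.75  6.92  0.39] [0.56288212 0.12552933 0.28891954]
```

Emit:
{"name": "play_rows", "arguments": {"targets": [9.2, -1.7, 0, 0.4, 9.2, -1.7, 0, 0.4, 9.2, -1.7, 3, 0.4, 9.2, -1.7, 6.5, 0.4, 9.2, -1.7, 6.9, 0.4, 9.2, -1.7, 6.9, 0.4]}}

```text
t: 12.23
tool_pos: [0.5601, 0.2119, 0.2168]
orientation: [-2.401, -2.022, 0.009]
force: [-0.5, 0.0, 0.7]
opening: 0.0848
gripper_force: 0.0
```

```bash
python3 - <<'E'
from h import *
t=snap('top');s=snap('scene');S=read_state();print(S['t'],S['tool_pos'],S['opening'])
M=R.from_rotvec(S['orientation']).as_matrix();p=S['tool_pos'];print(M.round(3))
def im(c,x,y,w):
    i=cv2.resize(c['image'][y:y+w,x:x+w,::-1],(400,400),interpolation=cv2.INTER_CUBIC)
    i=np.clip(255*(i/255.)**.6,0,255).astype(np.uint8)
    for q,col in((p,(0,0,255)),(p+.043*M[:,1],(0,255,255)),(p-.043*M[:,1],(0,255,255)),([.56,.219,.126],(0,255,0)),([.56,.219,.170],(0,255,0))):
        u=(proj(c,q)-[x,y])*400/w; cv2.circle(i,tuple(int(v) for v in u),2,col,-1)
    return i
cv2.imwrite('pics/z6.png',np.hstack([im(t,155,180,100),im(s,340,130,100)]))
E
```

```text
12.3333 [0.56268071 0.21208428 0.22157206] 0.08490230964965317
[[ 0.171  0.985  0.001]
 [ 0.985 -0.171  0.   ]
 [ 0.001  0.001 -1.   ]]
```

View pics/z6.png

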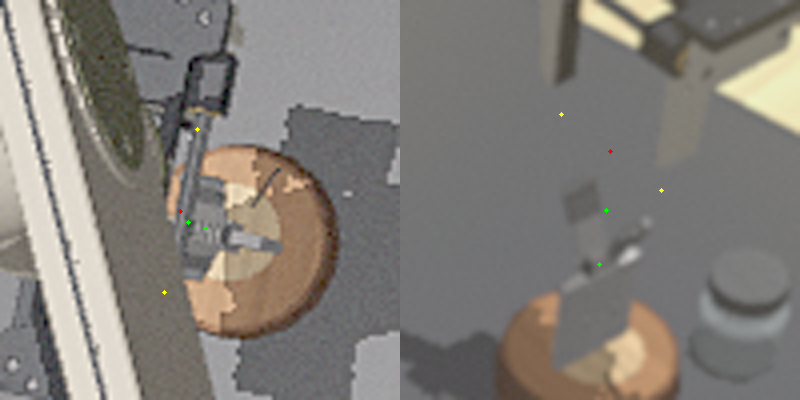

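Tips sit about 20 mm above the nominal TCP in the scene view (≈(560,85),(680,165)). The clip grips (≈(580,190),(648,222)) lie between them. I centre and descend.

```bash
python3 - <<'E'
from h import *
print(to([.56,.219,.132],80.6),read_state()['tool_pos'])
E
```

```text
[ 0.63 -0.39  8.96 -0.46] [0.56268071 0.21208428 0.22157206]
```

Emit:
{"name": "play_rows", "arguments": {"targets": [0.6, -0.3, 2, 0, 0.6, -0.3, 4, 0, 0.6, -0.3, 6, 0, 0.6, -0.3, 7.5, 0, 0.6, -0.3, 8.5, 0, 0.6, -0.3, 8.9, 0, 0.6, -0.3, 8.9, 0, 0.6, -0.3, 8.9, 0]}}

```text
t: 13.0
tool_pos: [0.5611, 0.2191, 0.1327]
orientation: [2.403, 2.022, 0.003]
force: [1.4, 0.9, 0.4]
opening: 0.085
gripper_force: 0.0
```

Emit:
{"name": "play_rows", "arguments": {"targets": [0, 0, 0, 0, 0, 0, 0, 0, 0, 0, 0, 0, 0, 0, 0, 0, 0, 0, 0, 0, 0, 0, 0, 0, 0, 0, 0, 0, 0, 0, 0, 0], "grip": 5.0, "grip_force": 30}}

```text
t: 13.67
tool_pos: [0.5602, 0.2197, 0.1328]
orientation: [2.403, 2.024, 0.002]
force: [-4.0, -0.0, 9.7]
opening: 0.0507
gripper_force: 10.7
```

Contact with the grips at 10.7 N; squeeze on.

Emit:
{"name": "play_rows", "arguments": {"targets": [0, 0, 0, 0, 0, 0, 0, 0, 0, 0, 0, 0, 0, 0, 0, 0, 0, 0, 0, 0, 0, 0, 0, 0, 0, 0, 0, 0, 0, 0, 0, 0], "grip": 3.1, "grip_force": 30}}

```text
t: 14.33
tool_pos: [0.5638, 0.2197, 0.136]
orientation: [2.4, 2.02, 0.013]
force: [1.3, -1.3, 18.2]
opening: 0.0314
gripper_force: 14.3
```

Emit:
{"name": "play_rows", "arguments": {"targets": [0, 0, -0.5, 0, 0, 0, -1.0, 0, 0, 0, -2, 0, 0, 0, -3.5, 0, 0, 0, -6, 0, 0, 0, -9, 0, 0, 0, -12.5, 0, 0, 0, -15, 0]}}

```text
t: 15.0
tool_pos: [0.56, 0.2192, 0.284]
orientation: [2.403, 2.023, 0.002]
force: [0.3, 0.6, -0.0]
opening: 0.0313
gripper_force: 11.0
```

```bash
python3 - <<'E'
from h import *
S=read_state();print(S['tool_pos'],S['opening'],S['gripper_force'],S['force'])
print('to post',to([.5582,-.1229,.30],100.8))
t=snap('top','t7.png');s=snap('scene','s7.png')
print(proj(s,S['tool_pos']),proj(t,S['tool_pos']))
E
```

```text
[0.55999561 0.21922513 0.28402139] 0.03132028007956015 10.953311920166016 [ 0.29635554  0.57018513 -0.00587172]
to post [-33.74   5.65  -1.61 -20.6 ]
[396.34078096 144.38612935] [189.20613658 231.6937647 ]
```

Emit:
{"name": "play_rows", "arguments": {"targets": [-2, 0.3, -0.5, -2, -5, 0.8, -1, -5, -8, 1.3, -1.6, -8, -11.5, 1.9, -1.6, -11, -15, 2.5, -1.6, -14, -18.5, 3.1, -1.6, -17, -22, 3.7, -1.6, -20.6, -25, 4.2, -1.6, -20.6]}}

```text
t: 15.77
tool_pos: [0.5578, -0.0365, 0.2957]
orientation: [-1.997, -2.423, 0.002]
force: [0.5, -0.2, -0.5]
opening: 0.0313
gripper_force: 10.9
```

```bash
python3 - <<'E'
from h import *
S=read_state();print(S['tool_pos'],S['opening'],S['gripper_force'])
print('to post',to([.5582,-.1229,.27],100.8))
E
```

```text
[ 0.55784759 -0.03646185  0.29571108] 0.031275709412334235 10.943520963191986
to post [-8.49 -1.61  2.57  0.2 ]
```

Emit:
{"name": "play_rows", "arguments": {"targets": [-2.5, -0.5, 0, 0.2, -5, -1, 0, 0.2, -7, -1.4, 0, 0.2, -8.5, -1.6, 0, 0.2, -8.5, -1.6, 1, 0.2, -8.5, -1.6, 2, 0.2, -8.5, -1.6, 2.5, 0.2, -8.5, -1.6, 2.5, 0.2]}}

```text
t: 16.43
tool_pos: [0.5578, -0.1194, 0.2688]
orientation: [-2.003, -2.415, 0.002]
force: [-1.2, 0.1, -0.9]
opening: 0.0314
gripper_force: 10.9
```

```bash
python3 - <<'E'
from h import *
t=snap('top');s=snap('scene');S=read_state();print(S['t'],S['tool_pos'],S['opening'],S['gripper_force'],to([.5582,-.1229,.27],100.8))
p=S['tool_pos']
def im(c,x,y,w):
    i=cv2.resize(c['image'][y:y+w,x:x+w,::-1],(400,400),interpolation=cv2.INTER_CUBIC)
    i=np.clip(255*(i/255.)**.6,0,255).astype(np.uint8)
    for q,col in((p-[0,0,.008],(0,0,255)),(p-[0,0,.05],(0,0,255)),([.5549,-.1233,.193],(0,255,0)),([.5582,-.1229,.193],(255,255,0))):
        u=(proj(c,q)-[x,y])*400/w; cv2.circle(i,tuple(int(v) for v in u),2,col,-1)
    return i
cv2.imwrite('pics/z8.png',np.hstack([im(t,300,180,100),im(s,240,190,100)]))
E
```

```text
16.5333 [ 0.55862992 -0.11969562  0.27111952] 0.03160212679960791 10.946880877017975 [-0.31 -0.1   0.11 -0.13]
```

View pics/z8.png

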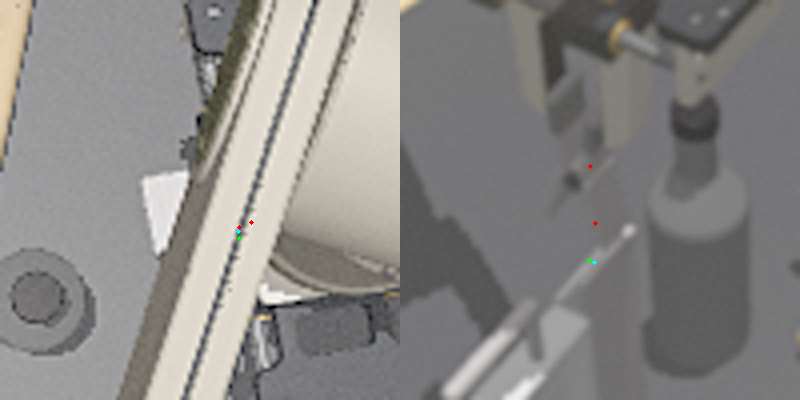

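The clip hangs jaw-down over the bright post edge ((560,298)–(632,228) in the right crop), with its axis aligned to the cyan target. I lower it.

Emit:
{"name": "play_rows", "arguments": {"targets": [-0.3, 0, 0.5, 0, -0.3, 0, 1.0, 0, -0.3, 0, 1.7, 0, -0.3, 0, 2.4, 0, -0.3, 0, 3.1, 0, -0.3, 0, 3.8, 0, -0.3, 0, 4.4, 0, -0.3, 0, 4.8, 0]}}

```text
t: 17.2
tool_pos: [0.5591, -0.1237, 0.2226]
orientation: [-2.006, -2.416, 0.001]
force: [-0.4, -0.1, -2.5]
opening: 0.0317
gripper_force: 11.0
```

Emit:
{"name": "play_rows", "arguments": {"targets": [0, 0, 0.3, 0, 0, 0, 0.6, 0, 0, 0, 0.9, 0, 0, 0, 1.2, 0, 0, 0, 1.4, 0, 0, 0, 1.4, 0]}}

```text
t: 17.7
tool_pos: [0.5599, -0.1238, 0.2098]
orientation: [2.007, 2.417, 0.001]
force: [1.9, -0.1, -1.9]
opening: 0.0314
gripper_force: 11.0
```

Emit:
{"name": "play_rows", "arguments": {"targets": [0, 0, 0.2, 0, 0, 0, 0.4, 0, 0, 0, 0.6, 0, 0, 0, 0.6, 0]}}

```text
t: 18.03
tool_pos: [0.5624, -0.1243, 0.2082]
orientation: [2.002, 2.411, 0.006]
force: [1.7, 2.4, 14.3]
opening: 0.0314
gripper_force: 13.1
```

Emit:
{"name": "play_rows", "arguments": {"targets": [0, 0, 0, 0, 0, 0, 0, 0, 0, 0, 0, 0, 0, 0, 0, 0, 0, 0, 0, 0, 0, 0, 0, 0, 0, 0, 0, 0, 0, 0, 0, 0], "grip": 8.5}}

```text
t: 18.7
tool_pos: [0.5591, -0.1238, 0.2034]
orientation: [-2.006, -2.416, 0.001]
force: [0.1, -0.3, -0.5]
opening: 0.0804
gripper_force: 0.0
```

Emit:
{"name": "play_rows", "arguments": {"targets": [0, 0, -1, 0, 0, 0, -2.5, 0, 0, 0, -4, 0, 0, 0, -6, 0, 0, 0, -9, 0, 0, 0, -13, 0, 0, 0, -13, 0]}}

```text
t: 19.28
tool_pos: [0.5617, -0.1245, 0.3438]
orientation: [2.0, 2.408, 0.007]
force: [0.8, -0.6, 1.9]
opening: 0.0848
gripper_force: 0.0
```

```bash
python3 - <<'E'
from h import *
print(read_state()['tool_pos'],read_state()['force'])
print(to([.45,.1,.34],100.8))
E
```

```text
[ 0.56172395 -0.12452813  0.34382382] [ 0.75350801 -0.57118589  1.90210894]
[24.13 -6.86  0.17 -0.21]
```

Emit:
{"name": "play_rows", "arguments": {"targets": [24, -7, 0, 0, 24, -7, 0, 0, 24, -7, 0, 0, 24, -7, 0, 0, 24, -7, 0, 0, 24, -7, 0, 0, 24, -7, 0, 0, 24, -7, 0, 0]}}

```text
t: 19.95
tool_pos: [0.446, 0.1011, 0.3352]
orientation: [2.001, 2.42, 0.002]
force: [0.7, -0.1, 0.5]
opening: 0.085
gripper_force: 0.0
```

```bash
python3 - <<'E'
from h import *
S=read_state();print(S['tool_pos'],S['t'])
for n,f in(('scene','s7.png'),('top','t7.png')):
    c=snap(n,n+'_end.png');b=cv2.imread('pics/'+f)[:,:,::-1]
    u=proj(c,[.5582,-.1229,.22]).astype(int);r=32
    d=np.abs(c['image'].astype(int)-b).max(2)[u[1]-r:u[1]+r,u[0]-r:u[0]+r]>14
    k,l,st_,ce=cv2.connectedComponentsWithStats(d.astype(np.uint8))
    print(n,'pred center',u,[(st_[i].tolist(),(ce[i]+u-r).round(0)) for i in range(1,k) if st_[i,4]>15])
    for nm,p in(('edge',[0,0,.193]),('piv',[0,0,.199]),('g-',[-.024,-.0046,.243]),('g+',[.024,.0046,.243]),('jawbot',[0,0,.157])): print(nm,proj(c,np.array([.5582,-.1229,0])+p).round(0),end=' ')
    print(); 
    for row in d[::2]: print(''.join('#' if v else '.' for v in row))
E
```

```text
[0.44599457 0.10107158 0.33517594] 19.95
scene pred center [287 247] [([0, 0, 29, 14, 219], array([270., 219.])), ([37, 0, 15, 6, 56], array([300., 217.])), ([42, 7, 12, 11, 84], array([303., 227.])), ([0, 15, 48, 36, 745], array([281., 246.]))]
edge [289. 256.] piv [288. 254.] g- [277. 235.] g+ [297. 244.] jawbot [290. 267.] 
#####################................###############............
########################................###########.............
###########################.................#####...............
.......######################...................................
.............#..###########...................####..............
....................#####....................########...........
...................####....................###########..........
...........................................###########..........
...................##.####.....................######...........
.................##.####...######...............................
####..............####..#...########............................
#######..........###.........##############.............
[... 2844 characters left out ...]
............##########..#######...................
...........................#####.######....#....................
............................#########...........................
............................##########..........................
.............................##########.........................
..............................#.................................
................................................................
................................................................
................................................................
................................................................
................................................................
```

```bash
python3 -c "
from plant import workorder
print(workorder.close_job())"
```

```text
the job is handed in; nothing more can be done
None
```

I handed the job in at about 20 s: the tray is upright with all four offcuts in the box, and the clip was pushed home over the post and ear and released. I got no verdict back, and my final check compared pictures in code only, because I had already viewed the 10 allowed.

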